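Seat and latch the coding plug on a turbocharger flow bench

TASK

Take the coding plug with the red grip out of its parking rack, lower it into the bench's white slotted socket so that every brass blade goes into its own slot and the plug is fully home, then slide the yellow-knobbed latch all the way in over the plug. Feel for the slots gently, never forcing the blades, and leave the plug with the blue grip in its bay.

Things in the scene. Friction and masses are not known exactly. Their poses are not given: they have to be found in the camera images.
- plug_grip (a point): Centre of the red grip of the loose coding plug (100-210 g): a block 24 mm in x, 36 in y, 40 tall, on a black flange 34 mm in x, 84 in y, 8 thick. Point is 20 mm above the flange's top, 28 above its underside. x across the blade row, y along it, z up; symmetric, either way round is right. It hangs loosely in the rack by its flange ends, flange underside 26 mm above the table.
- plug_foot (a point): Same plug: centre of the flange's underside, 28 mm below plug_grip; same axes. Below it six brass blades in a row along y, centres at y = -25, -15, -5, 5, 15, 25 mm, each 4 mm thick in y, 10 wide in x, reaching 16 mm down, square-ended. The two plugs swap bays from run to run.
- spare_grip (a point): Centre of the blue grip of a second plug, the same in all else, in the rack's other bay; leave it there.
- rack: Fixed parking rack, blue base 200 mm in x by 104 in y; origin at its underside's centre, z up. Two bays, centres at x = -50 and +50 mm. Aluminium blocks carry the flange ends; lips round them stand 5 mm above the flange's underside. A plug lifted straight up by 25 mm is clear.
- socket: Fixed grey base, 64 mm in x, from y = -57 to +123; origin at table height under the nominal centre of the slot row; y along the row, towards the latch; z up. Carries a white slotted insert, 44 mm in x, 76 in y, top 28 mm above the table, stuck fast. Its centre lies anywhere from -9 to +9 mm along y from this origin: not measured, find it by touch. In x it is on centre.
- socket_seat (a point): Nominal centre of the insert's top, 28 mm above the socket's origin, same axes; does not follow the insert's shift along y. Six slots through the insert, 10 mm apart along y, each 6 mm in y, 14 in x, square-edged. Home = plug_foot at this height, flange on the insert. One pitch off, the blades cannot enter. Plug against socket: never over 45 N.
- latch_grip (a point): Middle of the latch's yellow knob, 14 x 14 mm, 42 to 74 mm above the table; this point 61.5 mm up. At y = +98 mm in the socket frame when open, +70 when fully in, x = 0. The steel tongue's tip is 42 mm ahead of it (towards the slots), 26 mm wide, 38-43 mm above the table: it passes 2 mm over a home flange and strikes a plug that is not home.
- latch (a joint): Travel of the latch in m: 0 open, 0.028 fully in (knob moves along the socket's -y). About 2.5 N of friction; stays where it is left. Starts at 0 to 0.003.
Mind the look-alikes: they are no part of the job. What is shaped like the part that bears plug_grip but green or pink is not meant.

How it is judged (in metres and radians):
On the way:
1. the plug is fully home with the latch still open (z of plug_foot in the frame of socket_seat between -0.003 and 0.0015 m and horizontal distance between plug_foot and socket_seat below 0.013 m and angle between plug_foot's own z axis and vertical below 0.05 rad and value of joint latch below 0.006 m), for 0.2 s.
At the end, for the whole second after the job is handed in: The red plug stands in the socket, upright, in line with the slot row, its flange within 1.5 mm of the insert's top (all blades in their slots); the latch is in by more than 24 mm of its 28 mm; the blue plug is within 15 mm of where it started; everything released (z of plug_foot in the frame of socket_seat between -0.003 and 0.0015 m and horizontal distance between plug_foot and socket_seat below 0.013 m and angle between the y axis of plug_foot and the y axis of socket_seat, either way round below 0.12 rad and angle between plug_foot's own z axis and vertical below 0.05 rad and value of joint latch above 0.024 m and distance of spare_grip from where it was at the start of the episode below 0.015 m); the robot touches nothing.
It fails at once if the plug is forced: more than 45 N between it and the socket (contact force between plug and socket above 45 N).
It fails at once if the blue plug is taken from its bay (distance of spare_grip from where it was at the start of the episode above 0.02 m).
It also fails if it takes over 72 s, if anything falls off the work surface, if the arm or the gripper's body presses on something with over 40 N, if the wrist force passes 120 N, or if a joint passes its speed limit or range.

ROBOT

A 6-joint arm with a two-finger parallel gripper is mounted at the origin on the work surface. World frame = base frame: x ahead of the robot, y to its left, z up, the work surface at z = 0. Lengths are in mm, angles in rad, forces in N, time in s.
With the tool pointing down it reaches from about 350 to 725 mm from the base axis. Payload 6 kg.
Tool frame: the origin (TCP) lies between the finger pads; the fingertips stand env.tip_extent ahead of it and the grasp point (between the pads) lies 6 mm ahead of it (env.tip_extent is the distance from the TCP to the fingertips, in mm); x points along the fingers, z is the direction in which the jaws open and shut, and the axes are right-handed (so a half turn about x gives the same grasp; the last joint's range is limited). The gripper opens to 85 mm and grips with 20 to 120 N. Pads are 22 mm wide; open, the fingers measure 114 mm over their backs; the gripper's body (76 mm by 85 mm) begins 54 mm behind the grasp point. The pads swing forward as they close: fully open they stand 13 mm farther back than shut.
Start: joints at [-0.955, 0.04, 0.085, 0, -1.615, -0.334], TCP at [166.862, -576.31, 256.261] pointing down, gripper open.
Joint ranges: [-2.56, 2.56], [-1.29, 2.01], [-1.08, 1.49], [-3.29, 1.98], [-2.81, -0.18], [-2.99, 2.99]. Speed limits (rad/s): [2.57, 2.57, 3.01, 3.14, 3.14, 3.14].

INTERFACE

Orientations are given as a rotation vector (axis times angle).
In Python, from workcell import env, vision gives the robot as it stands.
- The arm moves only by the tool arm_command, never from a script. Its argument "deltas" is a list of rows, each a list of 7 numbers: the shift along the tool's x, y, z in m, then the turn, a rotation vector about the tool's x, y, z in degrees, then the opening, from 0 (shut) to 1 (fully open). A call has 1 to 12 rows; each row is the pose to reach, as a shift and turn from the pose commanded when the call began, along the tool's axes at that moment; what a row does not reach only later rows make up. A row lasts 1/8 s, in which the tool goes at most 62.5 mm and 10.7 degrees, less where a joint would pass 70% of its speed; a pose out of reach is approached as far as the arm can. A call with a gripper value outside its range is refused whole. The fingers move at their own pace and stop on an object; the grip force is fixed at half the most. Time passes only in rows, so rows that repeat a pose let the fingers close. It gives the time, the measured TCP pose, the force and the opening at its end, in the units of the state.
- env.read_state(): the state, without advancing time (a new reading comes with each control period).
- vision.snapshot(name): name is "side" or "top"; returns the picture (400x640x3 uint8, red, green, blue); there is no depth.
- vision.get_calibration(name): a dict with "vertical_fov" (degrees; the focal length in pixels is half the picture's height over the tangent of half this angle, whatever the lens; pixels are square), "cx", "cy" (the principal point, pixels), "k1" (the pictures are not rectified: a ray, as slopes to the right and down, at radius r is drawn at 1 + k1 r^2 times it, then the intrinsics apply), "eye" and "attitude" of the camera in the world. Camera axes: x right, y up, looking along -z (the intrinsics and any distortion apply to the point x, -y, -z); pixel columns grow to the right and rows downward; lengths in mm; the calibration is good to about 2 mm. A picture is of the moment at which its call begins. get_calibration takes no time and is no camera call.
- env.job_done(): hands the job in, once; it reports no verdict.
Trained networks look in the newest picture that a camera, given by its name, has taken for a name from the list of things; names that differ only in an ending like _2 or _b are one class to them, and where a whole thing is asked for, a point or a joint stands for the part that bears it (a point fixed in the world has none). Each returns a list of dicts, best first, with "p" (0 to 1); they miss things now and then, are a little off and sometimes report something else, mostly with a low value. They report only what shows in the picture. A call takes as long as a camera call. They do not tell look-alikes from the thing itself.
- vision.spot_in(camera, target): "point" ([x, y, z] in mm, in world coordinates, good to about 4 mm: the middle of the surface that is visible of it).
- vision.regions_of(camera, target): "pixels" (400x640 bool, what is visible of it).
- vision.spot_point(camera, target): "point" ([x, y, z] in mm, in world coordinates, good to about 4 mm: a listed point, or the origin of a listed thing).
The state is a dict: "time": time; "q": joint angles; "qvel": joint speeds; "joint_efforts": joint torques, N m; "position": TCP position; "tool_rot": TCP orientation; "ft_force": force on the tool from outside, world axes, zero at the start; "wrist_torque": the same for the moment, N m; "width": opening from 0.0 (shut) to 1.0 (fully open).
Only numpy, scipy, OpenCV 4.12 (cv2) and the standard library are available. Lean on these libraries where they do the work, as an engineer would, in place of code of your own. Each camera call takes 0.05 s, during which the arm holds its last target. There are 200 camera calls.

## Working session

There is one attempt and no reset: what is moved stays moved. The work goes in short steps, Python scripts to look and compute and a tool call to move; the robot and the scene stay as the last step left them, time stands still between calls to the robot, and variables do not carry over. Pictures are saved under pics/ and viewed, on a budget of 10 in all, crops included, one or two more only if the job needs it, and the job is handed in when it is done.

Besides the shell and the picture viewer there is one more tool, called after ">>>" as a command line: name --pt "numbers of a row" for each row, then --argument value for the rest. arm_command: Moves the arm, as the interface text tells. Its arguments: {"type":"object","properties":{"deltas":{"type":"array"}},"required":["deltas"]}

```bash
ls; mkdir -p pics; cat > h.py <<'E'
import numpy as np, cv2
from workcell import env, vision
from scipy.spatial.transform import Rotation as R
np.set_printoptions(precision=4,suppress=True)
def save(cam,name):
    im=vision.snapshot(cam); cv2.imwrite(f'pics/{name}.png',im[:,:,::-1]); return im
def ray(cam,u,v):
    c=vision.get_calibration(cam); f=200/np.tan(np.radians(c['vertical_fov'])/2)
    d=np.array([(u-c['cx'])/f,(v-c['cy'])/f]); s=d.copy()
    for _ in range(20): s=d/(1+c['k1']*(s@s))
    A=np.array(c['attitude']); A=A if A.shape==(3,3) else R.from_rotvec(A).as_matrix()
    return np.array(c['eye']), A@np.array([s[0],-s[1],-1])
def onz(cam,u,v,z):
    e,d=ray(cam,u,v); return e+d*(z-e[2])/d[2]
E
python3 - <<'E'
from h import *
for c in('side','top'):
    print(vision.get_calibration(c)); im=save(c,c+'0')
    for t in('plug_grip','spare_grip','rack','socket','socket_seat','latch_grip'):
        print(c,t,[(np.round(d['point'],1),round(d['p'],2)) for d in vision.spot_point(c,t)][:4])
s=env.read_state();print(s,env.tip_extent)
print(R.from_rotvec(s['tool_rot']).as_matrix())
E
```

```text
pics
{'vertical_fov': 49.522625589512515, 'cx': 319.383918907617, 'cy': 189.17414021650222, 'k1': -0.011863736382237667, 'eye': array([394.9792, 695.2495, 667.9088]), 'attitude': array([ 0.0732, -1.2317, -2.7214])}
side plug_grip [(array([506.9, 324.9,  42.6]), 0.94), (array([373.3, 193.8,  46.8]), 0.93), (array([515.1, 178.3,  53. ]), 0.78)]
side spare_grip [(array([610.9, 149. ,  52.8]), 0.67)]
side rack [(array([562.7, 162.3,  -1.6]), 0.98)]
side socket [(array([ 549.5, -201.5,   -2.9]), 0.84), (array([559.9, 162.1,  -2.2]), 0.44)]
side socket_seat [(array([ 552.4, -199.9,   28.4]), 0.76)]
side latch_grip [(array([ 552.7, -103.8,   61.1]), 0.67)]
{'vertical_fov': 43.9241517667611, 'cx': 314.3036415869628, 'cy': 196.3006664385516, 'k1': -0.1593470949203047, 'eye': array([396.7428,  69.5331, 953.9473]), 'attitude': array([ 0.0507, -0.0979, -1.555 ])}
top plug_grip [(array([372.1, 190.1,  42.8]), 0.59), (array([506.5, 323.5,  39.7]), 0.59), (array([515.5, 178.8,  55.4]), 0.57)]
top spare_grip []
top rack [(array([564.9, 164. ,  -3. ]), 0.69)]
top socket [(array([ 550.8, -202.5,   -2. ]), 0.94)]
top socket_seat [(array([ 553.9, -203.3,   31.7]), 0.92)]
top latch_grip [(array([ 555.2, -102.5,   58.9]), 0.85)]
{'time': 0.7, 'q': array([-0.9553,  0.0402,  0.0848, -0.    , -1.6155, -0.3337]), 'qvel': array([-0.0006, -0.0002,  0.0014,  0.0005,  0.    , -0.0005]), 'joint_efforts': array([  0.0012, -36.7813,  34.7386,   6.9324,  -0.001 ,   0.    ]), 'position': array([ 166.867 , -576.31  ,  256.2764]), 'tool_rot': array([-1.4136,  1.0624,  1.4137]), 'ft_force': array([ 0.2806, -1.3266, -0.0151]), 'wrist_torque': array([-0.0457, -0.0291, -0.0347]), 'width': 0.9979141200806609} 25.0
[[ 0.     -0.9606 -0.2781]
 [ 0.0001 -0.2781  0.9606]
 [-1.     -0.      0.0001]]
```

View pics/side0.png

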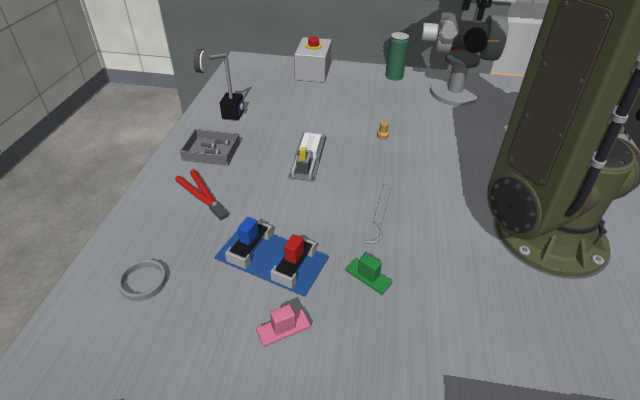

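View pics/top0.png

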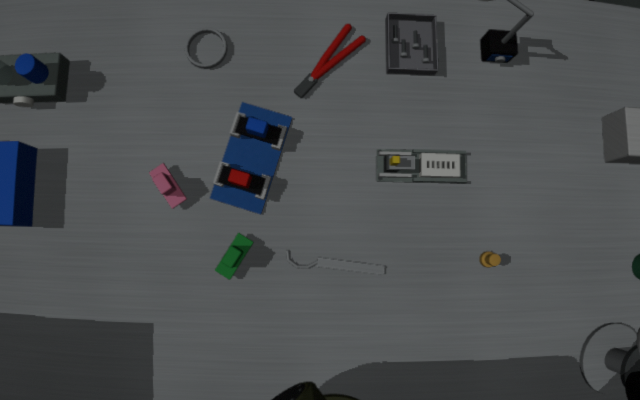

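The side view shows red at (294,248), in the bay nearer the robot, with blue at (247,230). The top view shows red at (239,178), the socket at (423,166) and its slots at about (441,165). Next I'll measure these more finely.

```bash
python3 - <<'E'
from h import *
im=cv2.imread('pics/top0.png'); hsv=cv2.cvtColor(im,cv2.COLOR_BGR2HSV)
def rect(m,z,lbl,cam='top'):
    n,l,st,_=cv2.connectedComponentsWithStats(m.astype(np.uint8)); i=1+np.argmax(st[1:,4])
    v,u=np.nonzero(l==i); P=np.array([onz(cam,a,b,z)[:2] for a,b in zip(u,v)]).astype(np.float32)
    (c,wh,an)=cv2.minAreaRect(P); print(lbl,len(u),np.round(c,1),np.round(wh,1),round(an,1),'mean',P.mean(0)); return c,wh,an
M=np.zeros(im.shape[:2],bool)
def win(m,x0,x1,y0,y1):
    o=M.copy(); o[y0:y1,x0:x1]=m[y0:y1,x0:x1]; return o
H,S,V=hsv[...,0].astype(int),hsv[...,1],hsv[...,2]
rect(win(((H<8)|(H>172))&(S>150)&(V>140),215,265,155,205),74,'red top')
rect(win(((H<8)|(H>172))&(S>150)&(V>60),215,265,155,205),74,'red all')
rect(win((H>100)&(H<130)&(S>120)&(V>60),205,300,95,220),4,'rack')
rect(win((V>185)&(S<40),400,475,140,195),28,'insert')
rect(win((H>20)&(H<35)&(S>120),377,415,145,180),74,'knob')
for k,c in (('rack',(200,90,110,130)),('sock',(370,140,110,50))):
    x,y,w,h=c; cv2.imwrite(f'pics/{k}.png',cv2.resize(im[y:y+h,x:x+w],None,fx=6 if k=='sock' else 4,fy=6 if k=='sock' else 4,interpolation=2))
a=cv2.imread('pics/rack.png');b=cv2.imread('pics/sock.png')
o=np.zeros((a.shape[0]+b.shape[0],max(a.shape[1],b.shape[1]),3),np.uint8);o[:a.shape[0],:a.shape[1]]=a;o[a.shape[0]:,:b.shape[1]]=b
o=o[:, :660];o=cv2.resize(o,None,fx=.7,fy=.7) if o.shape[0]>600 else o
cv2.imwrite('pics/crop.png',o);print(o.shape)
E
```

```text
Traceback (most recent call last):
ValueError: attempt to get argmax of an empty sequence
```

```bash
cat > m.py <<'E'
from h import *
def rect(m,z,lbl,cam='top'):
    n,l,st,_=cv2.connectedComponentsWithStats(m.astype(np.uint8))
    if n<2: print(lbl,'none'); return
    i=1+np.argmax(st[1:,4])
    v,u=np.nonzero(l==i); P=np.array([onz(cam,a,b,z)[:2] for a,b in zip(u,v)]).astype(np.float32)
    (c,wh,an)=cv2.minAreaRect(P); print(lbl,len(u),np.round(c,1),np.round(wh,1),round(an,1),'mean',P.mean(0)); return c,wh,an
def win(m,x0,x1,y0,y1):
    o=np.zeros(m.shape,bool); o[y0:y1,x0:x1]=m[y0:y1,x0:x1]; return o
E
python3 - <<'E'
from m import *
im=cv2.imread('pics/top0.png'); hsv=cv2.cvtColor(im,cv2.COLOR_BGR2HSV)
H,S,V=hsv[...,0].astype(int),hsv[...,1],hsv[...,2]
red=((H<8)|(H>172))&(S>150)
print(V[178,225:255], V[165,415:470],S[165,415:470])
for t in (60,100,120): rect(win(red&(V>t),215,265,155,205),74,'red%d'%t)
rect(win((H>100)&(H<130)&(S>120)&(V>40),205,300,95,220),4,'rack')
for t in(120,140,160): rect(win((V>t)&(S<40),412,475,140,195),28,'insert%d'%t)
rect(win((H>20)&(H<35)&(S>120),377,415,145,180),74,'knob')
a=cv2.resize(im[95:220,200:300],None,fx=3,fy=3,interpolation=2);b=cv2.resize(im[140:190,370:480],None,fx=4,fy=4,interpolation=2)
o=np.zeros((575,440,3),np.uint8);o[:375,:300]=a;o[375:]=b
cv2.imwrite('pics/crop.png',np.clip(o*1.6,0,255))
E
```

```text
[ 11  11  26  77 105 112 113 112 112 112 112 111 111 112 112 111 112 112
 111 111 111 110 102  73  41  36  32   9   7   9] [ 55  44  44  43  39  52 100 129 132 132 130 116  55  60 102 127 111  65
  66 102 122 109  70  73 100 119 103  63  46  88 120 109  62  47  86 126
 125  57  51  95 128 132 131 129 112  65  44  43  43  45  65  67  80  88
  89] [14 23 23 24 13 10  8  6  8  8  6  7 14 13 10  6  5  8  8  8  8  7  7 10
  8  6  7  8 11  9  6  7  8 11  9  6  6  9 10  8  8  8  6  6  7 16 23 24
 24 28 16 15 10  9  9]
red60 254 [513. 180.] [35.2 23.4] 74.1 mean [513.0018 179.9896]
red100 193 [513.1 180. ] [30.8 19.8] 73.3 mean [513.0003 179.93  ]
red120 none
rack 1664 [565.3 164.3] [103.9  67.5] 72.4 mean [564.7392 164.5425]
insert120 601 [ 550.4 -199.3] [41.  72.8] 1.2 mean [ 550.0801 -199.0534]
insert140 none
insert160 none
knob 81 [ 549.1 -101.1] [14.7 17. ] 1.2 mean [ 549.0491 -101.1974][ WARN:0@2.012] global loadsave.cpp:1063 imwrite_ Unsupported depth image for selected encoder is fallbacked to CV_8U.
```

View pics/crop.png

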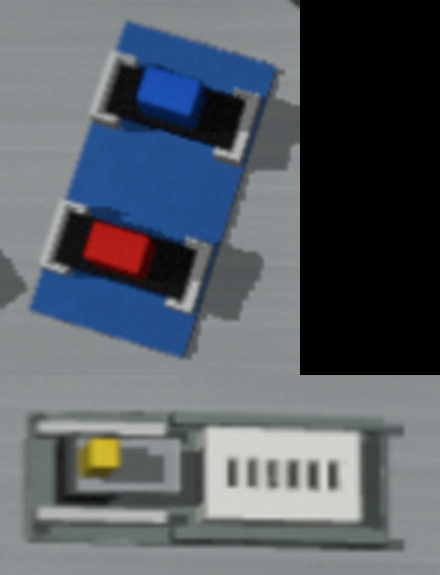

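The crop shows the red plug in the near bay, yawed about -16.5°. The insert's slots are at columns 427–453, and the latch is open. Next I'll get slot and base positions and work out the first move.

```bash
cat >> h.py <<'E'
def plan(xyz,yaw):
    "delta row to TCP xyz (mm), tool z at yaw deg"
    s=env.read_state(); A=R.from_rotvec(s['tool_rot'])
    a=np.radians(yaw); z=np.array([np.cos(a),np.sin(a),0]); x=np.array([0,0,-1.]); B=R.from_matrix(np.c_[x,np.cross(z,x),z])
    print('row',np.round(A.inv().apply(np.array(xyz)-s['position'])/1000,4),np.round(np.degrees((A.inv()*B).as_rotvec()),2))
def st():
    s=env.read_state(); m=R.from_rotvec(s['tool_rot']).as_matrix()
    print('t',round(s['time'],2),'pos',s['position'],'yaw',round(np.degrees(np.arctan2(m[1,2],m[0,2])),2),'F',s['ft_force'],'T',s['wrist_torque'],'w',s['width'],'z3',m[2]); return s
E
python3 - <<'E'
from m import *
im=cv2.imread('pics/top0.png').astype(float).mean(2)
# slots: dark inside insert
w=np.zeros_like(im); w[158:173,424:457]=np.clip(110-im[158:173,424:457],0,None)
n,l,s_,c=cv2.connectedComponentsWithStats((w>20).astype(np.uint8))
P=[]
for i in range(1,n):
    if s_[i,4]<8: continue
    v,u=np.nonzero(l==i); k=w[v,u]; p=onz('top',(u*k).sum()/k.sum(),(v*k).sum()/k.sum(),28); P.append(p[:2]); print(s_[i,4],p)
P=np.array(P); print('mean',P.mean(0)); d=P[0]-P[-1]; print('dir yaw',np.degrees(np.arctan2(d[1],d[0]))-90,np.linalg.norm(d))
I=cv2.imread('pics/top0.png');h=cv2.cvtColor(I,cv2.COLOR_BGR2HSV)
# base outer: print ends
print(im[166,365:385].round(),im[166,460:478].round(),im[140:190,465].round())
print(onz('top',377,166,28),onz('top',469,166,28))
plan([513,180,150],163.5)
E
```

```text
14 [ 550.5409 -174.2378   28.    ]
14 [ 550.7663 -184.1184   28.    ]
14 [ 550.8159 -193.9816   28.    ]
19 [ 550.6894 -204.5713   28.    ]
19 [ 550.3323 -214.5273   28.    ]
14 [ 550.2678 -223.875    28.    ]
mean [ 550.5688 -199.2186]
dir yaw -0.31520462922637194 49.637990876471314
[90. 91. 90. 90. 90. 90. 90. 90. 90. 89. 83. 69. 64. 67. 67. 69. 69. 67.
 53. 29.] [63. 42. 40. 40. 43. 59. 63. 80. 88. 88. 89. 88. 89. 89. 89. 89. 89. 89.] [87. 88. 88. 88. 88. 88. 89. 89. 90. 90. 83. 73. 68. 56. 47. 52. 56. 56.
 56. 56. 56. 56. 57. 65. 66. 63. 59. 59. 58. 58. 57. 58. 59. 58. 57. 50.
 47. 49. 54. 65. 67. 64. 39. 48. 86. 90. 89. 85. 86. 86.]
[544.7445 -76.2216  28.    ] [ 548.7536 -256.9674   28.    ]
row [ 0.1063 -0.5428  0.6302] [-57.36   0.     0.  ]
```

>>> arm_command --pt "0 -0.543 0.63 -57.4 0 0 1" --pt "0 -0.543 0.63 -57.4 0 0 1" --pt "0 -0.543 0.63 -57.4 0 0 1" --pt "0 -0.543 0.63 -57.4 0 0 1" --pt "0 -0.543 0.63 -57.4 0 0 1" --pt "0 -0.543 0.63 -57.4 0 0 1" --pt "0 -0.543 0.63 -57.4 0 0 1" --pt "0 -0.543 0.63 -57.4 0 0 1" --pt "0 -0.543 0.63 -57.4 0 0 1" --pt "0 -0.543 0.63 -57.4 0 0 1" --pt "0 -0.543 0.63 -57.4 0 0 1" --pt "0 -0.543 0.63 -57.4 0 0 1"

```text
time: 2.2
position: [479.7, 107.8, 256.8]
tool_rot: [-2.068, 0.297, 2.066]
ft_force: [1.0, -0.5, 1.0]
width: 0.997
```

```bash
python3 - <<'E'
from h import *
st(); plan([513,180,150],163.5)
E
```

```text
t 2.2 pos [479.7055 107.7746 256.7996] yaw 163.59 F [ 0.9917 -0.4917  1.0044] T [-0.1408 -0.1147 -0.0276] w 0.9967545839601593 z3 [-1.     -0.0009 -0.0009]
row [ 0.1069 -0.0786 -0.0114] [ 0.09 -0.05  0.05]
```

>>> arm_command --pt "0.0 -0.078 -0.0114 0 0 0 1" --pt "0.0 -0.0786 -0.0114 0 0 0 1" --pt "0.05 -0.0786 -0.0114 0 0 0 1" --pt "0.1 -0.0786 -0.0114 0 0 0 1" --pt "0.145 -0.0786 -0.0114 0 0 0 1" --pt "0.145 -0.0786 -0.0114 0 0 0 1" --pt "0.145 -0.0786 -0.0114 0 0 0 1"

```text
time: 3.08
position: [513.5, 177.8, 114.0]
tool_rot: [-2.07, 0.297, 2.064]
ft_force: [-0.4, 0.2, 0.8]
width: 1.002
```

```bash
python3 - <<'E'
from h import *
st(); a=save('side','s1')[180:320,200:360]; b=save('top','t1')[90:230,170:330]
cv2.imwrite('pics/c1.png',cv2.resize(np.hstack([a,b]),None,fx=2.5,fy=2.5,interpolation=2)[:,:,::-1])
plan([513,180,63],163.5)
E
```

```text
t 3.08 pos [513.4933 177.7559 114.0181] yaw 163.54 F [-0.357   0.2404  0.8087] T [ 0.0217 -0.0081  0.0203] w 1.0022397173076603 z3 [-1.     -0.0018 -0.0027]
row [ 0.0514 -0.0014  0.0013] [ 0.05 -0.18  0.19]
```

View pics/c1.png

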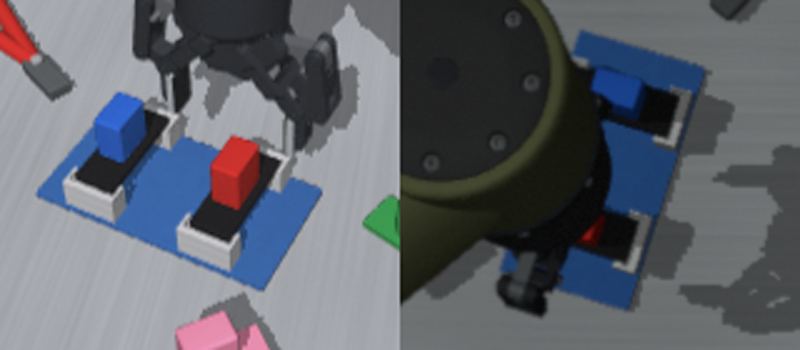

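Fingers straddle the red grip (crop at 240,170) and miss the blue one. I'll descend and grip.

>>> arm_command --pt "0.02 -0.001 0.001 0 0 0 1" --pt "0.04 -0.001 0.001 0 0 0 1" --pt "0.049 -0.001 0.001 0 0 0 1" --pt "0.049 -0.001 0.001 0 0 0 1" --pt "0.049 -0.001 0.001 0 0 0 0.5" --pt "0.049 -0.001 0.001 0 0 0 0.2" --pt "0.049 -0.001 0.001 0 0 0 0" --pt "0.049 -0.001 0.001 0 0 0 0" --pt "0.049 -0.001 0.001 0 0 0 0" --pt "0.049 -0.001 0.001 0 0 0 0" --pt "0.049 -0.001 0.001 0 0 0 0"

```text
time: 4.55
position: [512.6, 179.0, 63.1]
tool_rot: [-2.069, 0.298, 2.065]
ft_force: [5.6, -2.2, 1.7]
width: 0.275
```

```bash
python3 - <<'E'
from h import *
st(); a=save('side','s2')[180:320,200:360]
cv2.imwrite('pics/c2.png',cv2.resize(a,None,fx=3,fy=3,interpolation=2)[:,:,::-1])
E
```

```text
t 4.55 pos [512.5649 179.0136  63.0848] yaw 163.55 F [ 5.5833 -2.2495  1.683 ] T [-0.4289 -1.79   -0.0326] w 0.2745351821595806 z3 [-1.     -0.001  -0.0018]
```

View pics/c2.png

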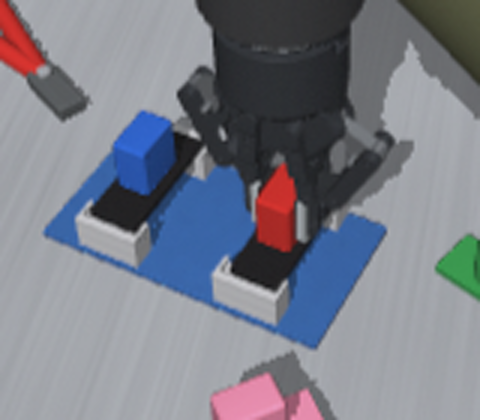

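Gripped: the opening is about 23.4 mm and blue is undisturbed. Lifting.

>>> arm_command --pt "-0.01 0 0 0 0 0 0" --pt "-0.025 0 0 0 0 0 0" --pt "-0.05 0 0 0 0 0 0" --pt "-0.08 0 0 0 0 0 0" --pt "-0.08 0 0 0 0 0 0" --pt "-0.08 0 0 0 0 0 0" --pt "-0.08 0 0 0 0 0 0"

```text
time: 5.48
position: [511.0, 178.7, 140.9]
tool_rot: [-2.066, 0.3, 2.07]
ft_force: [-0.8, 0.7, -1.3]
width: 0.273
```

```bash
python3 - <<'E'
from h import *
st(); plan([550.5,-200.3,140],180.5)
E
```

```text
t 5.47 pos [511.0168 178.7263 140.9431] yaw 163.55 F [-0.8422  0.697  -1.3441] T [-0.0274 -0.0046  0.0089] w 0.2730475648016488 z3 [-1.      0.0015  0.002 ]
row [ 0.0012  0.3523 -0.1452] [-16.95   0.12  -0.07]
```

>>> arm_command --pt "0 0.352 -0.145 -17 0 0 0" --pt "0 0.352 -0.145 -17 0 0 0" --pt "0 0.352 -0.145 -17 0 0 0" --pt "0 0.352 -0.145 -17 0 0 0" --pt "0 0.352 -0.145 -17 0 0 0" --pt "0 0.352 -0.145 -17 0 0 0" --pt "0 0.352 -0.145 -17 0 0 0" --pt "0 0.352 -0.145 -17 0 0 0" --pt "0 0.352 -0.145 -17 0 0 0" --pt "0 0.352 -0.145 -17 0 0 0"

```text
time: 6.72
position: [551.3, -198.4, 142.4]
tool_rot: [2.216, 0.013, -2.216]
ft_force: [-0.2, -0.3, -1.7]
width: 0.269
```

```bash
python3 - <<'E'
from h import *
st(); plan([550.5,-200.3,92],180.5)
E
```

```text
t 6.72 pos [ 551.2709 -198.3778  142.3907] yaw -179.34 F [-0.2179 -0.3408 -1.7185] T [ 0.0248  0.0071 -0.0348] w 0.2690517798186548 z3 [-1.     -0.0002 -0.0002]
row [0.0504 0.0019 0.0008] [ 0.16 -0.01  0.01]
```

>>> arm_command --pt "0.02 0.0005 0.0008 0 0 0 0" --pt "0.035 0.0005 0.0008 0 0 0 0" --pt "0.05 0.0005 0.0008 0 0 0 0" --pt "0.05 0.0005 0.0008 0 0 0 0" --pt "0.05 0.0005 0.0008 0 0 0 0" --pt "0.05 0.0005 0.0008 0 0 0 0"

```text
time: 7.48
position: [550.8, -200.3, 93.1]
tool_rot: [2.218, 0.01, -2.215]
ft_force: [-0.5, 0.1, -1.3]
width: 0.278
```

```bash
python3 - <<'E'
from h import *
st(); plan([550.5,-200.3,83],180.5)
a=save('side','s3')[110:200,250:370]; b=save('top','t3')[130:220,360:480]
cv2.imwrite('pics/c3.png',cv2.resize(np.hstack([a,b]),None,fx=3.3,fy=3.3,interpolation=2)[:,:,::-1])
E
```

```text
t 7.47 pos [ 550.7504 -200.3281   93.119 ] yaw -179.45 F [-0.517   0.1377 -1.297 ] T [-0.0006  0.0292  0.0223] w 0.277871904948883 z3 [-1.      0.0002 -0.0013]
row [ 0.0101 -0.      0.0003] [ 0.05 -0.07 -0.01]
```

View pics/c3.png

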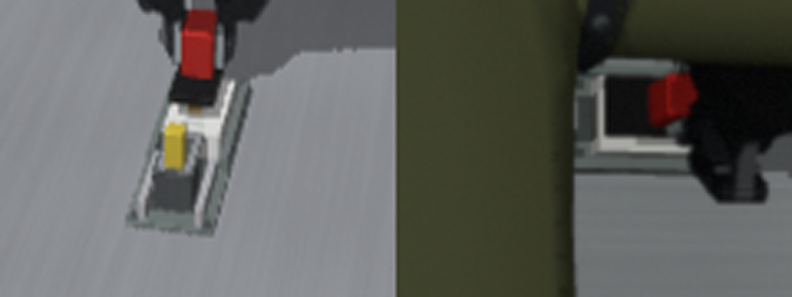

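The plug hangs over the insert. In the top view, the flange's +y edge gives a check on its offset within the grip.

```bash
python3 - <<'E'
from h import *
im=cv2.imread('pics/t3.png').astype(float).mean(2)
for r in (158,162,166,170): print(r,im[r,416:430].round())
for r in(158,166):
  for u in (423,424): print(onz('top',u,r,64))
E
```

```text
158 [ 85.  84.  87.  99.  86. 127. 146.  55.  15.  16.  16.  17.  15.  15.]
162 [ 57.  55.  55.  50.  69. 126. 147.  56.  14.  15.  14.  16.  16.  13.]
166 [ 56.  56.  55.  50.  67. 125. 149.  56.  15.  16.  16.  15.  15.  18.]
170 [ 55.  56.  56.  50.  65. 125. 150.  69.  34.  31.  30.  31.  31.  32.]
[ 555.75   -156.4476   64.    ]
[ 555.7951 -158.3368   64.    ]
[ 540.8062 -156.2514   64.    ]
[ 540.848  -158.1368   64.    ]
```

>>> arm_command --pt "0.004 -0.0008 0.0003 0 0 0 0" --pt "0.009 -0.0008 0.0003 0 0 0 0" --pt "0.01 -0.0008 0.0003 0 0 0 0" --pt "0.011 -0.0008 0.0003 0 0 0 0" --pt "0.012 -0.0008 0.0003 0 0 0 0" --pt "0.0125 -0.0008 0.0003 0 0 0 0" --pt "0.0125 -0.0008 0.0003 0 0 0 0"

```text
time: 8.45
position: [550.1, -199.5, 80.9]
tool_rot: [2.217, 0.01, -2.216]
ft_force: [-4.4, 1.3, 5.8]
width: 0.272
```

>>> arm_command --pt "0.0005 0 0 0 0 0 0" --pt "0.0005 0 0 0 0 0 0"

```text
time: 8.7
position: [550.1, -199.5, 80.9]
tool_rot: [2.217, 0.01, -2.216]
ft_force: [-4.8, 2.7, 7.2]
width: 0.274
```

```bash
python3 - <<'E'
from h import *
st()
E
```

```text
t 8.7 pos [ 550.1039 -199.529    80.8908] yaw -179.44 F [-4.8237  2.7308  7.2059] T [0.9249 1.6193 0.0074] w 0.2743298589823712 z3 [-1.      0.0005 -0.0007]
```

Blades rest on the insert at about 8 N. I'll slide gently along the row to find the slots.

>>> arm_command --pt "0 0.0004 0 0 0 0 0" --pt "0 0.0008 0 0 0 0 0" --pt "0 0.0012 0 0 0 0 0" --pt "0 0.0016 0 0 0 0 0" --pt "0 0.002 0 0 0 0 0" --pt "0 0.002 0 0 0 0 0"

```text
time: 9.45
position: [549.9, -201.5, 78.8]
tool_rot: [2.216, 0.011, -2.217]
ft_force: [0.3, 0.3, -2.2]
width: 0.272
```

It dropped in: z is 78.8 with no load. Lowering gently.

>>> arm_command --pt "0.001 0 0 0 0 0 0" --pt "0.002 0 0 0 0 0 0" --pt "0.003 0 0 0 0 0 0" --pt "0.004 0 0 0 0 0 0" --pt "0.004 0 0 0 0 0 0"

```text
time: 10.07
position: [550.0, -201.4, 75.2]
tool_rot: [2.217, 0.011, -2.217]
ft_force: [0.3, -0.2, -1.3]
width: 0.274
```

```bash
python3 - <<'E'
from h import *
st()
E
```

```text
t 10.07 pos [ 549.9717 -201.3602   75.1567] yaw -179.45 F [ 0.2506 -0.2131 -1.263 ] T [ 0.0414 -0.0024 -0.0009] w 0.2738005510473439 z3 [-1.     -0.0001  0.0002]
```

>>> arm_command --pt "0.0015 0 0 0 0 0 0" --pt "0.003 0 0 0 0 0 0" --pt "0.0045 0 0 0 0 0 0" --pt "0.006 0 0 0 0 0 0" --pt "0.0075 0 0 0 0 0 0" --pt "0.0085 0 0 0 0 0 0" --pt "0.009 0 0 0 0 0 0"

```text
time: 10.95
position: [550.0, -201.4, 66.2]
tool_rot: [2.217, 0.011, -2.217]
ft_force: [-0.7, 0.3, -2.3]
width: 0.274
```

>>> arm_command --pt "0.0005 0 0 0 0 0 0" --pt "0.001 0 0 0 0 0 0" --pt "0.0015 0 0 0 0 0 0" --pt "0.0015 0 0 0 0 0 0"

```text
time: 11.45
position: [550.1, -201.4, 65.1]
tool_rot: [2.217, 0.011, -2.216]
ft_force: [-1.2, 1.1, 0.3]
width: 0.273
```

>>> arm_command --pt "0.0007 0 0 0 0 0 0" --pt "0.0014 0 0 0 0 0 0" --pt "0.0014 0 0 0 0 0 0"

```text
time: 11.82
position: [550.1, -201.5, 65.0]
tool_rot: [2.217, 0.01, -2.216]
ft_force: [-5.3, 3.0, 8.3]
width: 0.272
```

Seated at z = 65.0, as predicted, with 8 N. I'll release and rise.

>>> arm_command --pt "-0.001 0 0 0 0 0 0.5" --pt "-0.001 0 0 0 0 0 0.8" --pt "-0.001 0 0 0 0 0 0.8" --pt "-0.001 0 0 0 0 0 0.8" --pt "-0.02 0 0 0 0 0 0.8" --pt "-0.06 0 0 0 0 0 0.8" --pt "-0.1 0 0 0 0 0 0.8" --pt "-0.1 0 0 0 0 0 0.8" --pt "-0.1 0 0 0 0 0 0.8"

```text
time: 12.95
position: [550.0, -201.3, 164.0]
tool_rot: [2.218, 0.011, -2.216]
ft_force: [-0.5, -0.5, -1.3]
width: 0.8
```

```bash
python3 - <<'E'
from h import *
st()
a=save('side','s4')[100:200,250:370]; b=save('top','t4')[120:220,360:480]
for c in('side','top'):
  for t in('latch_grip','plug_foot','plug_grip'): print(c,t,[(np.round(d['point'],1),round(d['p'],2)) for d in vision.spot_point(c,t)][:4])
cv2.imwrite('pics/c4.png',cv2.resize(np.hstack([a,b]),None,fx=3.3,fy=3.3,interpolation=2)[:,:,::-1])
E
```

```text
t 12.95 pos [ 550.0443 -201.3123  164.0299] yaw -179.46 F [-0.5453 -0.4755 -1.2607] T [ 0.0065  0.0158 -0.0503] w 0.7997678152975143 z3 [-1.     -0.0004 -0.0008]
side latch_grip [(array([ 551.8, -105.7,   59.5]), 0.66)]
side plug_foot [(array([370.1, 188.9,  16.5]), 0.94), (array([ 545.5, -199.7,   28.6]), 0.74), (array([502. , 320.8,  15.9]), 0.62)]
side plug_grip [(array([ 550.5, -202.6,   54.9]), 0.89), (array([370.5, 191.9,  47. ]), 0.84), (array([504.4, 321.4,  42.7]), 0.74)]
top latch_grip []
top plug_foot [(array([502.9, 323.6,  16.7]), 0.86), (array([369.6, 191.7,  13.5]), 0.83), (array([ 554.6, -199.5,   28. ]), 0.81)]
top plug_grip [(array([505.2, 320.7,  41.5]), 0.91), (array([ 549.2, -200.9,   58.5]), 0.82), (array([369.2, 190. ,  44.4]), 0.69)]
```

View pics/c4.png

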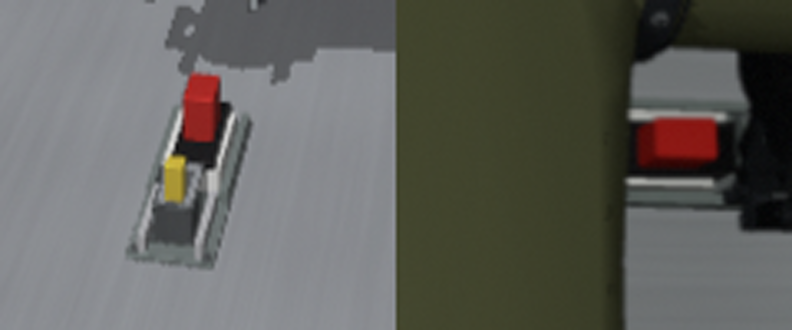

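The plug stands home in the socket and the knob is at about (551,-103). I'll move behind the knob, close the fingers, descend and push along -y.

>>> arm_command --pt "0 -0.06 0 0 0 0 0" --pt "0 -0.12 0 0 0 0 0" --pt "0 -0.127 0 0 0 0 0" --pt "0 -0.127 0 0 0 0 0" --pt "0 -0.127 0 0 0 0 0" --pt "0 -0.127 0 0 0 0 0" --pt "0.04 -0.127 0 0 0 0 0" --pt "0.07 -0.127 0 0 0 0 0" --pt "0.087 -0.127 0 0 0 0 0" --pt "0.087 -0.127 0 0 0 0 0" --pt "0.087 -0.127 0 0 0 0 0"

```text
time: 14.72
position: [549.6, -74.7, 77.9]
tool_rot: [2.219, 0.01, -2.214]
ft_force: [0.1, -0.4, -0.1]
width: -0.0
```

```bash
python3 - <<'E'
from h import *
st()
a=save('side','s5')[90:210,240:370]
cv2.imwrite('pics/c5.png',cv2.resize(a,None,fx=4,fy=4,interpolation=2)[:,:,::-1])
E
```

```text
t 14.72 pos [549.6339 -74.669   77.9423] yaw -179.46 F [ 0.0783 -0.4428 -0.1002] T [-0.0142  0.0387 -0.0801] w -0.00044559248040301264 z3 [-1.      0.0002 -0.0021]
```

View pics/c5.png

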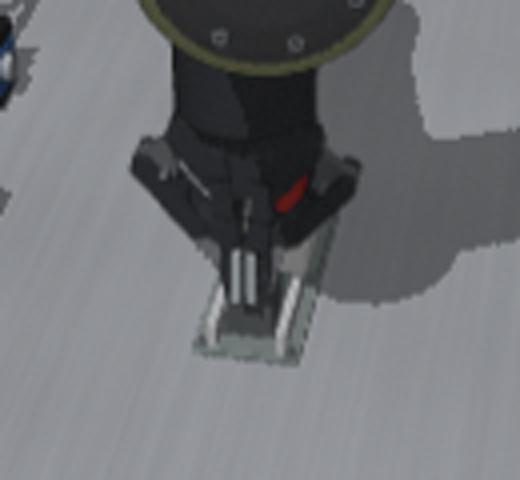

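Closed fingers stand behind the knob on the latch's centreline. I'll push slowly.

>>> arm_command --pt "0.001 0.006 0 0 0 0 0" --pt "0.001 0.009 0 0 0 0 0" --pt "0.001 0.012 0 0 0 0 0" --pt "0.001 0.015 0 0 0 0 0" --pt "0.001 0.018 0 0 0 0 0" --pt "0.001 0.021 0 0 0 0 0" --pt "0.001 0.024 0 0 0 0 0" --pt "0.001 0.027 0 0 0 0 0" --pt "0.001 0.029 0 0 0 0 0" --pt "0.001 0.031 0 0 0 0 0"

```text
time: 16.02
position: [549.1, -105.6, 75.4]
tool_rot: [2.217, 0.011, -2.217]
ft_force: [-1.0, 2.9, 1.4]
width: -0.002
```

Friction is about 3 N, as expected. On to the stop.

>>> arm_command --pt "0 0.002 0 0 0 0 0" --pt "0 0.004 0 0 0 0 0" --pt "0 0.0055 0 0 0 0 0" --pt "0 0.007 0 0 0 0 0" --pt "0 0.007 0 0 0 0 0"

```text
time: 16.65
position: [549.1, -112.6, 75.3]
tool_rot: [2.217, 0.01, -2.217]
ft_force: [-0.6, 1.0, 1.4]
width: 0.001
```

>>> arm_command --pt "0 0.001 0 0 0 0 0" --pt "0 0.002 0 0 0 0 0" --pt "0 0.003 0 0 0 0 0" --pt "0 0.003 0 0 0 0 0"

```text
time: 17.15
position: [549.1, -114.1, 75.3]
tool_rot: [2.217, 0.014, -2.218]
ft_force: [-3.0, 7.5, 3.4]
width: 0.0
```

>>> arm_command --pt "0 0.001 0 0 0 0 0" --pt "0 0.001 0 0 0 0 0" --pt "0 -0.004 0 0 0 0 0" --pt "0 -0.015 0 0 0 0 0" --pt "-0.04 -0.025 0 0 0 0 0" --pt "-0.1 -0.085 0 0 0 0 0" --pt "-0.15 -0.145 0 0 0 0 0" --pt "-0.18 -0.2 0 0 0 0 0" --pt "-0.18 -0.25 0 0 0 0 0" --pt "-0.18 -0.25 0 0 0 0 0" --pt "-0.18 -0.25 0 0 0 0 0" --pt "-0.18 -0.25 0 0 0 0 0"

```text
time: 18.65
position: [546.7, 133.8, 254.8]
tool_rot: [2.216, 0.009, -2.218]
ft_force: [-0.3, -0.4, 0.3]
width: 0.0
```

```bash
python3 - <<'E'
from m import *
st()
a=save('side','s6')[110:300,210:370]; b=save('top','t6')[90:230,360:480]
print([(np.round(d['point'],1),round(d['p'],2)) for c in('side','top') for d in vision.spot_point(c,'latch_grip')])
for c in('side','top'): print([(np.round(d['point'],1),round(d['p'],2)) for d in vision.spot_point(c,'spare_grip')])
a=cv2.resize(a,None,fx=2.5,fy=2.5,interpolation=2); b=cv2.resize(b,None,fx=3.39,fy=3.39,interpolation=2)[:475]
o=np.zeros((475,a.shape[1]+b.shape[1],3),np.uint8);o[:a.shape[0],:a.shape[1]]=a;o[:b.shape[0],a.shape[1]:]=b
cv2.imwrite('pics/c6.png',o[:,:,::-1])
E
```

```text
t 18.65 pos [546.7395 133.7606 254.7788] yaw -179.49 F [-0.3115 -0.3535  0.2623] T [0.0072 0.0418 0.0259] w 0.0003633411432388941 z3 [-1.      0.0008  0.0009]
[(array([ 554.7, -129.6,   59.7]), 0.76), (array([ 553.4, -127.7,   58.4]), 0.68)]
[(array([612.2, 151.2,  53.3]), 0.76)]
[]
```

View pics/c6.png

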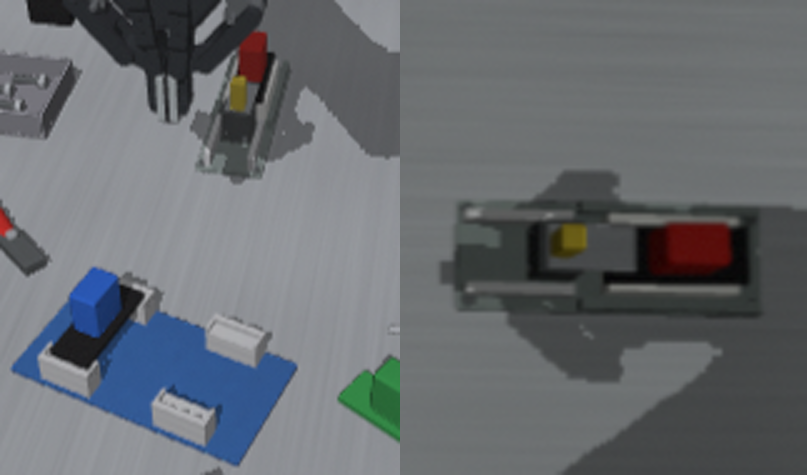

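The tongue covers the flange, the red plug is upright and blue is in its bay. I'll check the knob travel by colour, then hand in if it holds.

```bash
python3 - <<'E'
from m import *
r=[]
for f in('t4','top0','t6'):
    im=cv2.imread(f'pics/{f}.png'); h=cv2.cvtColor(im,cv2.COLOR_BGR2HSV)
    r.append(rect(win((h[...,0]>20)&(h[...,0]<35)&(h[...,1]>120)&(h[...,2]>60),377,425,145,180),74,f))
d=r[1][0][1]-r[2][0][1]; print('travel',d)
if d>25.5: print(env.job_done())
E
```

```text
t4 none
top0 71 [ 549.1 -101.1] [14.7 17. ] 1.3 mean [ 549.9523 -101.2211]
t6 60 [ 548.8 -130.8] [16.6 13. ] 1.3 mean [ 550.0184 -131.1395]
travel 29.738128662109375
the job is handed in; nothing more can be done
None
```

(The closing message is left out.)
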